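Zero the stroke counter under its push-latch cover

ROBOT

A 7-joint arm with a two-finger parallel gripper is mounted at the origin on the work surface. World frame = base frame: x ahead of the robot, y to its left, z up, the work surface at z = 0. Lengths are in m, angles in degrees, forces in N, time in s.
With the tool pointing down it reaches from about 0.4 to 0.9 m from the base axis. Payload 5.6 kg.
Tool frame: the origin (TCP) lies on the mounting face of the last link; the fingertips stand 190 mm ahead of it and the grasp point (between the pads) lies 171 mm ahead of it; z points along the fingers, x is the direction in which the jaws open and shut, and the axes are right-handed (so a half turn about z gives the same grasp; the last joint's range is limited). The gripper opens to 92 mm and grips with 3 to 60 N. Pads are 20 mm wide; open, the fingers measure 128 mm over their backs; the gripper's body (75 mm by 189 mm) begins 69 mm behind the grasp point.
Start: joints at [63.656, 26.786, -0.665, 91.828, 0.344, 61.387, -3.226], TCP at [0.263, -0.594, 0.405] pointing down, gripper open.
Joint ranges: [-144.91, 144.91], [-17.63, 115.5], [-89.93, 88.59], [15.96, 139.68], [-74.01, 254.01], [8.47, 105.57], [-167.45, 167.45]. Speed limits (degrees/s): [147.25, 147.25, 180, 180, 180, 180, 180].

INTERFACE

Orientations are given as [roll, pitch, yaw] about the fixed x, y, z axes, in that order (R = Rz(yaw) Ry(pitch) Rx(roll)).
In Python, from plant import readout, viewer, bot gives the robot as it stands.
- The arm moves only by the tool play_rows, never from a script. Its argument "increments" is a list of rows, each a list of 3 entries, a list of its own where there are three numbers: the turn, a rotation vector about the tool's x, y, z scaled (see below), then the shift along the tool's x, y, z scaled (see below), then the closure, from -1 (fully open) to 1 (shut). A call has 1 to 8 rows; each row is the pose to reach, as a shift and turn from the pose commanded when the call began, along the tool's axes at that moment; what a row does not reach only later rows make up. The controller multiplies each number of a shift by 500 mm and each number of a turn by 90 degrees. A row lasts 1/10 s, in which the tool goes at most 50 mm and 8.59 degrees, less where a joint would pass 70% of its speed; a pose out of reach is approached as far as the arm can. A call with a number of a shift or a turn outside -1 to 1 is refused whole. A call with a gripper value outside its range is refused whole. The fingers move at their own pace and stop on an object; "force" is the grip in N (left out, the last holds). Time passes only in rows, so rows that repeat a pose let the fingers close. It gives the time, the measured TCP pose, the force and the opening at its end, in the units of the state.
- readout.sense(): the state, without advancing time (a new reading comes with each control period).
- viewer.read_camera(name): name is "scene" or "top" or "wrist"; returns the picture (480x640x3 uint8, blue, green, red); there is no depth.
- viewer.camera_model(name): a dict with "K" (3x3 intrinsics, pixels), "T" (4x4, takes a point from camera to world coordinates). Camera axes: x right, y down, z forward; pixel columns grow to the right and rows downward; lengths in m; the calibration is good to about 2 mm. A picture is of the moment at which its call begins: read the wrist's pose just before it. camera_model takes no time and is no camera call; for the wrist camera it gives the pose at the moment of the call.
- bot.job_done(): hands the job in, once; it reports no verdict.
The state is a dict: "t": time; "joints": joint angles; "dq": joint speeds; "joint_torque": joint torques, N m; "ee_pos": TCP position; "tool_rot": TCP orientation; "contact_force": force on the tool from outside, world axes, zero at the start; "wrist_torque": the same for the moment, N m; "opening": finger opening in m.
Only numpy, scipy, OpenCV 4.12 (cv2) and the standard library are available. Lean on these libraries where they do the work, as an engineer would, in place of code of your own. Each camera call takes 0.05 s, during which the arm holds its last target. There are 200 camera calls.

TASK

Zero the press's stroke counter: press down on the closed cover of the grey counter box so that its latch lets go and it springs open, press the round reset button inside all the way down and let it come up again, then push the cover back down until it latches shut by itself. Only touch, press and push; do not pick anything up, and leave the things standing around the box where they are.

Things in the scene. Friction and masses are not known exactly. Their poses are not given: they have to be found in the camera images.
- counter_box: Grey painted steel box, 170 (x) x 190 (y) x 90 mm high, fixed to the counter. Origin at the centre of its underside, z up; its -x side (dark blank display window) faces the robot. Its top is an open well (inside 134 x 154 mm, walls 18 mm) closed by the hinged cover, level with the box's top.
- cover (a joint): Cover angle, rad: 0 latched shut and level; open up to 1.2; pushed in below level down to -0.085 (stop). Push-push latch with an opening spring: from latched, pushing in to -0.065 or deeper and letting go makes it spring open to 1.2 in 1 to 2 s; from open, pushing down and in to -0.065 or deeper and letting go latches it at 0. A shallower push leaves it latched, or lets it come open again.
- cover_pad (a point): Centre of the dark round mark (32 mm) on the cover's outer face, the place to press: 100 mm from the hinge line, midway along the width. Pushing in to the stop moves it 8.5 mm down and takes about 3 N, then the force rises sharply. It moves with the cover; its z axis is the outward normal. The cover is a bare aluminium plate, 130 mm from hinge to free edge, 150 mm wide, 4 mm thick.
- cover_hinge (a point): Middle of the cover's hinge line, 88 mm above the counter, 65 mm to +x of the box's centre, along the box's y (the side away from the robot). Fully open, the cover stands steeply with its free edge 121 mm above and 47 mm nearer the robot (box -x) than this line, its outer face turned away from the robot.
- reset (a joint): Travel of the reset button (m): 0 up, 0.006 fully down (about 5 N); springs back.
- reset_top (a point): Centre of the top of the round black rubber reset button (26 mm across) inside the well, 40 mm nearer the robot than the box's centre and 20 mm to its -y side; top 54 mm above the counter. The latch part under the open cover hangs on the +y half, away from it.
- cap_a: White PVC pipe end cap, 60 mm across, 36 mm high, standing mouth up in front of the box. Origin at the centre of its underside. Bystander.
- cap_b: Second such cap, to the box's -y side. Bystander.
- pipe: Grey PVC pipe offcut, 48 mm across, 90 mm long, standing on end at the box's +y side. Origin at the centre of its underside. Bystander.
- shaker: Stainless cocktail shaker, 86 mm across, 200 mm high, farther to +y. Origin at the centre of its underside. Bystander.
- cube: Clear acrylic display cube, 80 mm, farther to -y. Origin at the centre of its underside. Bystander.
- jar: Amber glass jar with black cap, 72 mm across, 110 mm high, behind the box. Origin at the centre of its underside. Bystander.

How it is judged (in metres and radians):
On the way, in this order (a step that is already met when the one before it is completed fails the run):
1. the closed cover is pressed in until the latch lets go (value of joint cover below -0.05 rad).
2. the cover has sprung wide open, untouched (value of joint cover above 1.05 rad and contact force between the fingers and cover below 0.5 N), for 0.2 s.
3. with the cover open, the reset button is pressed all the way down (value of joint reset above 0.0045 m and value of joint cover above 0.6 rad), for 0.05 s.
4. the button is up again, with the cover still open (value of joint reset below 0.002 m and value of joint cover above 0.6 rad), for 0.05 s.
5. the cover is latched shut and let go (value of joint cover between -0.03 and 0.03 rad and contact force between the fingers and cover below 0.5 N), for 0.3 s.
At the end, for the whole second after the job is handed in: The cover rests latched, level with the box's top within 0.03 rad, with nothing touching it; the reset button is up (within 1.5 mm); every bystander is within 20 mm of its start (value of joint cover between -0.03 and 0.03 rad and velocity of joint cover between -0.05 and 0.05 rad/s and value of joint reset below 0.0015 m and distance of each of cap_a, cap_b, pipe, shaker, cube, jar from where it was at the start of the episode below 0.02 m).
It fails at once if a bystander is pushed, lifted or carried more than 20 mm (distance of any of cap_a, cap_b, pipe, shaker, cube, jar from where it was at the start of the episode above 0.02 m).
It fails at once if a bystander is tipped over (angle between any of cap_a, cap_b, pipe, shaker, cube, jar's own z axis and vertical above 0.35 rad).
It fails at once if the open cover is forced against its stop (value of joint cover above 1.35 rad).
It also fails if it takes over 56 s, if anything falls off the work surface, if the arm or the gripper's body presses on something with over 40 N, if the wrist force passes 120 N, or if a joint passes its speed limit or range.

## Working session

There is one attempt and no reset: what is moved stays moved. The work goes in short steps, Python scripts to look and compute and a tool call to move; the robot and the scene stay as the last step left them, time stands still between calls to the robot, and variables do not carry over. Pictures are saved under pics/ and viewed, about 8 in all and at most 12, crops included, and the job is handed in when it is done.

Besides the shell and the picture viewer there is one more tool, called after "Request:" as name(argument=value, ...) on one line, values as JSON. play_rows: Moves the arm, as the interface text tells. Shifts and turns lie within -1 to 1; 1 stands for 500 mm of shift or 90 degrees of turn. Its arguments: {"type":"object","properties":{"increments":{"type":"array","items":{"type":"array"}},"force":{"type":"number"}},"required":["increments"]}

```bash
mkdir -p pics; python3 - <<'E'
from plant import readout, viewer
import cv2
s=readout.sense();print(s['t'],s['ee_pos'],s['tool_rot'],s['contact_force'],s['opening'])
for n in('top','scene'):
    im=viewer.read_camera(n);cv2.imwrite(f'pics/{n}0.png',im)
    m=viewer.camera_model(n);print(n,m['K'].round(1) if hasattr(m['K'],'round') else m['K'],m['T'])
E
```

```text
0.0 [ 0.26298898 -0.59416827  0.403762  ] [ 1.79990245e+02  9.80476246e-02 -6.61225394e+01] [0.64748201 0.82846934 0.03052672] 0.09195958272181964
top [[479.9   0.  315. ]
 [  0.  479.9 237. ]
 [  0.    0.    1. ]] [[-0.01567749 -0.99487244  0.09991514  0.48737377]
 [-0.9998091   0.01676334  0.01003742  0.0339054 ]
 [-0.01166086 -0.0997387  -0.99494533  1.05560535]
 [ 0.          0.          0.          1.        ]]
scene [[498.8   0.  320.7]
 [  0.  498.8 240.3]
 [  0.    0.    1. ]] [[-0.41035347  0.75281975 -0.51465761  1.00884644]
 [ 0.91191499  0.335912   -0.23574178  0.23344843]
 [-0.0045914  -0.56606144 -0.82435027  0.82236482]
 [ 0.          0.          0.          1.        ]]
```

View pics/top0.png

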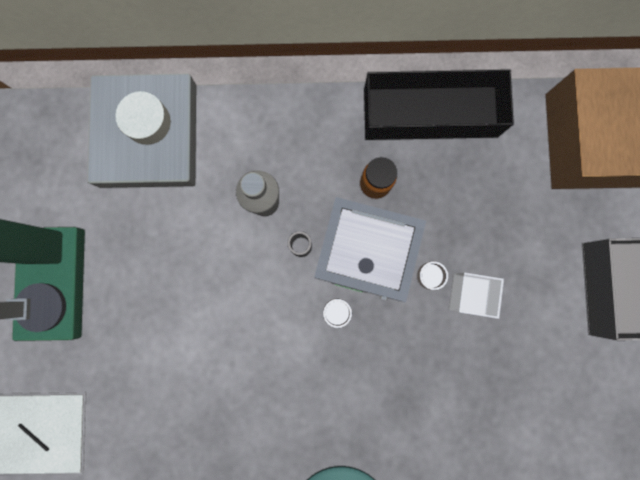

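View pics/scene0.png

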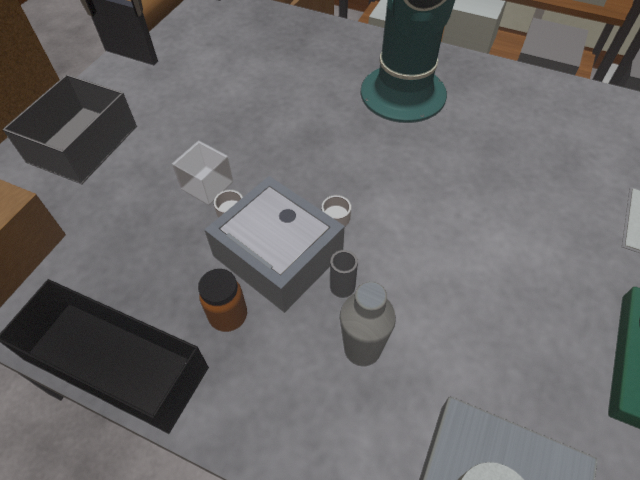

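The top view shows the box with the cover at about (370,250) and its pad at (366,266). The scene view shows the pad at (288,215). The caps, pipe, jar, shaker and cube stand around the box. Next I'll refine these positions.

```bash
cat > h.py <<'E'
import numpy as np,cv2
from plant import readout,viewer
from scipy.spatial.transform import Rotation as Ro
def ray(n,uv):
    m=viewer.camera_model(n);K=np.array(m['K']);T=np.array(m['T'])
    return T[:3,3],T[:3,:3]@np.linalg.solve(K,[*uv,1])
def onz(n,uv,z):
    o,d=ray(n,uv);return o+d*(z-o[2])/d[2]
def delta(p,yaw,pitch=0,roll=180):
    """shift / turn (in move units) from the measured pose to TCP p"""
    s=readout.sense();R=Ro.from_euler('xyz',s['tool_rot'],degrees=True)
    R2=Ro.from_euler('xyz',[roll,pitch,yaw],degrees=True)
    return (R.inv()*R2).as_rotvec(degrees=True)/90,R.inv().apply(np.array(p)-s['ee_pos'])/.5
E
python3 - <<'E'
from h import *
A=[]
for n,(u,v) in(('top',(366,266)),('scene',(288,215))):
    im=cv2.imread(f'pics/{n}0.png');g=cv2.cvtColor(im,6)
    w=g[v-14:v+15,u-14:u+15]<100
    k,lab,st,c=cv2.connectedComponentsWithStats(w.astype(np.uint8))
    i=lab[14,14];uv=c[i]+[u-14,v-14];print(n,uv,st[i],onz(n,uv,.09));A.append(ray(n,uv))
    x=g[int(v)-90:v+90,u-110:u+110]
    m=(x>140).astype(np.uint8);k,lab,st,c=cv2.connectedComponentsWithStats(m)
    i=1+np.argmax(st[1:,4]);cs=cv2.findContours((lab==i).astype(np.uint8),0,2)[0]
    h=cv2.convexHull(max(cs,key=cv2.contourArea));q=cv2.approxPolyDP(h,6,True)[:,0]+[u-110,v-90]
    print('cover');[print(p,onz(n,p,.09)) for p in q]
M=sum(np.eye(3)-np.outer(d,d)/(d@d) for o,d in A);b=sum((np.eye(3)-np.outer(d,d)/(d@d))@o for o,d in A)
print('tri',np.linalg.solve(M,b))
for nm,uv,z in(('capa',(337,313),.036),('capb',(433,276),.036),('pipe',(300,243),.09),('jar',(381,172),.11),('shaker',(253,183),.2)):print(nm,onz('top',uv,z))
E
```

```text
top [365.57792208 265.37012987] [  7   7  14  14 154] [ 0.52528833 -0.05704318  0.09      ]
cover
[287 210] [0.64042602 0.0997309  0.09      ]
[351 308] [ 0.44097806 -0.02583383  0.09      ]
[322 355] [0.35001225 0.03347046 0.09      ]
[256 355] [0.351841   0.16389619 0.09      ]
[256 218] [0.62508974 0.16296674 0.09      ]
scene [287.27329193 215.29813665] [  6   8  16  13 161] [ 0.52573494 -0.05527546  0.09      ]
cover
[269 187] [ 0.47875234 -0.11781927  0.09      ]
[327 226] [0.51823355 0.02154256 0.09      ]
[280 273] [ 0.64159707 -0.01159991  0.09      ]
[221 229] [ 0.60258317 -0.15108672  0.09      ]
tri [ 0.52505707 -0.05650804  0.08861697]
capa [0.42842721 0.00045376 0.036     ]
capb [ 0.50268546 -0.20376823  0.036     ]
pipe [0.57257308 0.07411143 0.09      ]
jar [ 0.71093853 -0.09092889  0.11      ]
shaker [0.67360737 0.15349942 0.2       ]
```

```bash
cat >> h.py <<'E'
Y=np.radians(-15.4);BX=np.array([np.cos(Y),np.sin(Y),0]);BY=np.array([-BX[1],BX[0],0]);Z=np.array([0,0,1.])
C=np.array([.5254,-.0560,0])+.035*BX
def W(x,y,z): return C+x*BX+y*BY+z*Z   # box frame -> world
def tcp(x,y,z): return W(x,y,z+.19)     # fingertip -> TCP
E
python3 - <<'E'
from h import *
s=readout.sense();R=Ro.from_euler('xyz',s['tool_rot'],degrees=True)
T=np.array(viewer.camera_model('wrist')['T']);print('cam in tool',R.inv().apply(T[:3,3]-s['ee_pos']),R.inv().apply(T[:3,2]))
print(C, [delta(tcp(-.035,0,z),-105.4) for z in(.2,)])
E
```

```text
cam in tool [-0.00048677 -0.08287752  0.01928617] [-3.06548774e-04  2.90169930e-01  9.56975087e-01]
[ 0.55914334 -0.06529446  0.        ] [(array([0.00044721, 0.00098275, 0.43638412]), array([-0.77178112, -0.91555495,  0.0287804 ]))]
```

Request:
play_rows(increments=[[[0,0,-0.09],[-0.06,-0.07,0],1],[[0,0,-0.18],[-0.12,-0.14,0],1],[[0,0,-0.27],[-0.18,-0.21,0],1],[[0,0,-0.36],[-0.24,-0.28,0],1],[[0,0,-0.45],[-0.3,-0.35,0],1],[[0,0,-0.54],[-0.36,-0.42,0],1],[[0,0,-0.63],[-0.42,-0.49,0],1],[[0,0,-0.72],[-0.48,-0.56,0],1]], force=20)

```text
t: 0.9
ee_pos: [0.4223, -0.2597, 0.4046]
tool_rot: [180.0, 0.0, -1.0]
contact_force: [1.0, -0.3, 0.6]
opening: 0.0301
```

```bash
python3 -c "
from h import *
print(delta(tcp(-.035,0,.16),74.6),readout.sense()['joints'])"
```

```text
(array([-2.56650236e-05,  2.08663151e-04, -8.39972187e-01]), array([ 0.19909044, -0.41102304,  0.10905085])) [ 47.14655909  13.70582321 -22.25636813 111.85697622   6.26189639
  55.59390189  20.91808184]
```

Request:
play_rows(increments=[[[0,0,-0.09],[0.025,-0.05,0],1],[[0,0,-0.18],[0.05,-0.1,0],1],[[0,0,-0.27],[0.075,-0.16,0],1],[[0,0,-0.36],[0.1,-0.21,0],1],[[0,0,-0.45],[0.125,-0.27,0],1],[[0,0,-0.54],[0.15,-0.32,0.04],1],[[0,0,-0.63],[0.175,-0.37,0.08],1],[[0,0,-0.72],[0.199,-0.411,0.109],1]])

```text
t: 1.7
ee_pos: [0.5262, -0.057, 0.349]
tool_rot: [-179.9, 0.0, 63.9]
contact_force: [-0.8, 0.3, -0.5]
opening: 0.0004
```

```bash
python3 -c "
from h import *
print(delta(tcp(-.035,0,.16),74.6),readout.sense()['joints'])"
```

```text
(array([-7.75844008e-04,  6.55689665e-05, -1.19343718e-01]), array([ 0.00108967, -0.00236123, -0.00208797])) [ 32.70357543  24.23967599 -37.20248576 109.7405392   18.32015819
  52.05277845  50.34654593]
```

Request:
play_rows(increments=[[[0,0,-0.06],[0,-0.002,0.02],1],[[0,0,-0.119],[0.001,-0.002,0.06],1],[[0,0,-0.119],[0.001,-0.002,0.08],1],[[0,0,-0.119],[0.001,-0.002,0.08],1]])

```text
t: 2.1
ee_pos: [0.5249, -0.0578, 0.3087]
tool_rot: [-179.8, 0.0, 74.0]
contact_force: [-0.7, -0.1, 0.1]
opening: 0.0007
```

```bash
python3 - <<'E'
from h import *
s=readout.sense();print(delta(tcp(-.035,0,.09),74.6),s['contact_force'],s['ee_pos'])
P=viewer.camera_model('wrist');im=viewer.read_camera('wrist')
K=np.array(P['K']);T=np.linalg.inv(P['T'])
for p in (W(-.035,0,.09),W(.065,0,.09),W(-.085,.095,.09),W(-.085,-.095,.09)):
    q=T[:3,:3]@p+T[:3,3];q=K@q/q[2];cv2.drawMarker(im,(int(q[0]),int(q[1])),(0,0,255),0,12)
top=viewer.read_camera('top')[180:340,250:480]
cv2.imwrite('pics/w1.png',np.vstack([cv2.resize(im,(400,300)),cv2.resize(top,(400,278))]))
E
```

```text
(array([-0.00215941,  0.00019794, -0.00612291]), array([0.00376494, 0.00016865, 0.05733292])) [-0.67224825 -0.13686174  0.08541758] [ 0.52489762 -0.05780451  0.3086672 ]
```

View pics/w1.png

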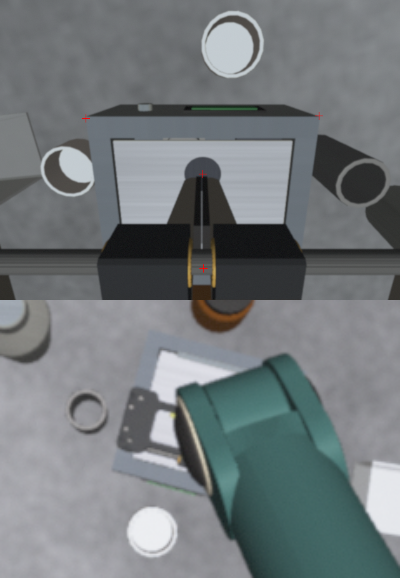

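The projected markers sit on the box corners and the pad, so the pose holds. Pressing now.

Request:
play_rows(increments=[[[0,0,0],[0.003,0,0.03],1],[[0,0,0],[0.003,0,0.055],1],[[0,0,0],[0.003,0,0.064],1],[[0,0,0],[0.003,0,0.07],1],[[0,0,0],[0.003,0,0.074],1],[[0,0,0],[0.003,0,0.074],1]])

```text
t: 2.8
ee_pos: [0.5259, -0.0562, 0.2731]
tool_rot: [-180.0, 0.0, 74.2]
contact_force: [-0.4, -0.9, 1.5]
opening: 0.0005
```

Request:
play_rows(increments=[[[0,0,0],[0,0,0.003],1],[[0,0,0],[0,0,0.006],1],[[0,0,0],[0,0,0.006],1]])

```text
t: 3.1
ee_pos: [0.5261, -0.0559, 0.2717]
tool_rot: [180.0, 0.1, 74.2]
contact_force: [-4.6, -0.4, 16.4]
opening: 0.0006
```

Request:
play_rows(increments=[[[0,0,0],[0,-0.03,-0.08],1],[[0,0,0],[0,-0.1,-0.14],1],[[0,0,0],[0,-0.17,-0.2],1],[[0,0,0],[0,-0.22,-0.24],1],[[0,0,0],[0,-0.22,-0.24],1],[[0,0,0],[0,-0.22,-0.24],1],[[0,0,0],[0,-0.22,-0.24],1],[[0,0,0],[0,-0.22,-0.24],1]])

```text
t: 3.9
ee_pos: [0.4206, -0.0264, 0.3893]
tool_rot: [-179.9, -0.1, 74.2]
contact_force: [-0.5, -0.6, -0.3]
opening: 0.0006
```

Request:
play_rows(increments=[[[0,0,0.001],[0,0,0],1],[[0,0,0],[0,0,0],1],[[0,0,0],[0,0,0],1],[[0,0,0],[0,0,0],1],[[0,0,0],[0,0,0],1],[[0,0,0],[0,0,0],1],[[0,0,0],[0,0,0],1],[[0,0,0],[0,0,0],1]])

```text
t: 4.7
ee_pos: [0.4201, -0.0261, 0.3902]
tool_rot: [180.0, 0.0, 74.2]
contact_force: [-0.5, 0.1, 0.6]
opening: 0.0008
```

Request:
play_rows(increments=[[[0,0,0],[0,0,0],1],[[0,0,0],[0,0,0],1],[[0,0,0],[0,0,0],1],[[0,0,0],[0,0,0],1],[[0,0,0],[0,0,0],1],[[0,0,0],[0,0,0],1]])

```text
t: 5.3
ee_pos: [0.4201, -0.0261, 0.3902]
tool_rot: [-180.0, 0.0, 74.2]
contact_force: [0.2, 0.1, -1.1]
opening: 0.0006
```

```bash
python3 - <<'E'
from h import *
s=readout.sense();print(delta(tcp(-.042,-.022,.12),74.6),delta(tcp(-.042,-.022,.054),74.6),s['contact_force'],s['ee_pos'])
P=viewer.camera_model('wrist');im=viewer.read_camera('wrist')
K=np.array(P['K']);T=np.linalg.inv(P['T'])
for p in (W(-.04,-.02,.054),W(-.085,.095,.09),W(.018,0,.209)):
    q=T[:3,:3]@p+T[:3,3];q=K@q/q[2];cv2.drawMarker(im,(int(q[0]),int(q[1])),(0,0,255),0,12);print(q)
sc=viewer.read_camera('scene')[120:340,160:420]
cv2.imwrite('pics/w2.png',np.vstack([cv2.resize(im,(440,330)),cv2.resize(sc,(440,270))]))
E
```

```text
(array([-1.73313504e-05,  3.00865555e-05, -4.57598129e-03]), array([-0.04426527,  0.2052106 ,  0.16031734])) (array([-1.73313504e-05,  3.00865555e-05, -4.57598129e-03]), array([-0.04425902,  0.20521417,  0.29231734])) [ 0.23884793  0.05577626 -1.08657435] [ 0.42012001 -0.02609518  0.3901604 ]
[299.30668999 335.06240367   1.        ]
[441.71720107 307.2751729    1.        ]
[321.70256857 565.89091887   1.        ]
```

View pics/w2.png

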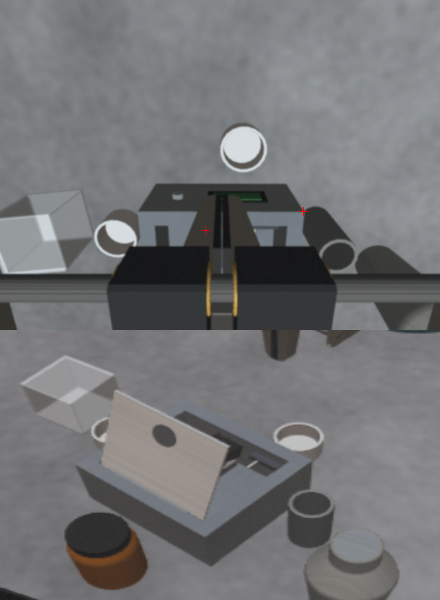

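The cover has sprung fully open and nothing was displaced. Now the reset button.

Request:
play_rows(increments=[[[0,0,-0.005],[-0.02,0.09,0.04],1],[[0,0,-0.005],[-0.044,0.17,0.08],1],[[0,0,-0.005],[-0.044,0.205,0.16],1],[[0,0,-0.005],[-0.044,0.205,0.24],1],[[0,0,-0.005],[-0.044,0.205,0.27],1],[[0,0,-0.005],[-0.044,0.205,0.28],1],[[0,0,-0.005],[-0.044,0.205,0.28],1]])

```text
t: 6.1
ee_pos: [0.5129, -0.0749, 0.2507]
tool_rot: [180.0, -0.0, 74.7]
contact_force: [0.7, 0.3, 0.5]
opening: 0.0003
```

Request:
play_rows(increments=[[[0,0,0],[0,0,0.01],1],[[0,0,0],[0,0,0.016],1],[[0,0,0],[0,0,0.022],1],[[0,0,0],[0,0,0.026],1],[[0,0,0],[0,0,0.027],1],[[0,0,0],[0,0,0.027],1],[[0,0,0],[0,0,0.027],1]])

```text
t: 6.8
ee_pos: [0.5135, -0.0752, 0.2384]
tool_rot: [179.9, 0.0, 74.6]
contact_force: [-2.3, -0.3, 13.4]
opening: 0.0006
```

Request:
play_rows(increments=[[[0,0,0],[0,0,-0.04],1],[[0,0,0],[0,0,-0.14],1],[[0,0,0],[0,0,-0.24],1],[[0,0,0],[0,0,-0.34],1],[[0,0,0],[0,0,-0.42],1],[[0,0,0],[0.02,0.05,-0.42],1],[[0,0,0],[0.04,0.13,-0.42],1],[[0,0,0],[0.044,0.2,-0.42],1]])

```text
t: 7.6
ee_pos: [0.6161, -0.08, 0.4474]
tool_rot: [179.9, 0.0, 74.7]
contact_force: [0.6, -1.1, 0.4]
opening: 0.0006
```

```bash
python3 - <<'E'
from h import *
s=readout.sense();print(s['ee_pos'],s['contact_force'])
print('start',delta(tcp(.060,0,.19),74.6))
for th in np.linspace(1.2,-.075,16):
    r=.110;c,n=np.cos(th),np.sin(th)
    print(round(th,3),(np.array([0.065-r*c+.002*n+.010-.06,.19-(.088+r*n+.002*c)])/.5).round(3))
cv2.imwrite('pics/s3.png',cv2.resize(viewer.read_camera('scene')[60:340,160:420],(520,560)))
E
```

```text
[ 0.61612214 -0.08004979  0.44744309] [ 0.58631837 -1.13720322  0.44531973]
start (array([0.00090398, 0.00031166, 0.00076382]), array([-0.00174766,  0.0021036 ,  0.13489017]))
1.2 [-0.046 -0.002]
1.115 [-0.063  0.005]
1.03 [-0.08   0.013]
0.945 [-0.096  0.023]
0.86 [-0.111  0.035]
0.775 [-0.124  0.047]
0.69 [-0.137  0.061]
0.605 [-0.149  0.076]
0.52 [-0.159  0.091]
0.435 [-0.168  0.108]
0.35 [-0.175  0.125]
0.265 [-0.181  0.143]
0.18 [-0.186  0.161]
0.095 [-0.189  0.179]
0.01 [-0.19   0.198]
-0.075 [-0.19   0.216]
```

View pics/s3.png

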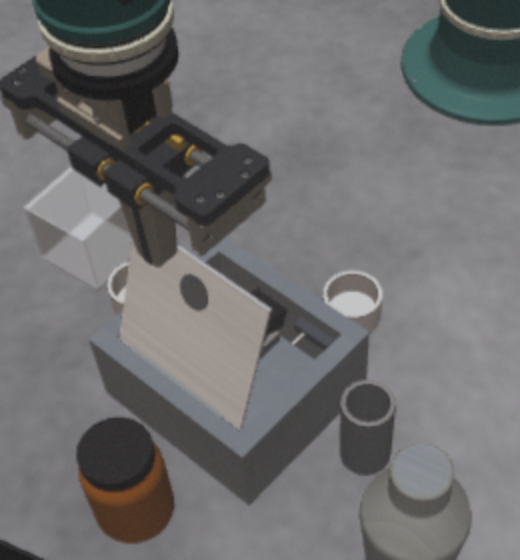

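The picture shows the cover still open, with the fingertips above and behind it at (155,260) in the crop. I'll descend behind it and start the closing arc.

Request:
play_rows(increments=[[[0,0,0],[-0.002,0.002,0.07],1],[[0,0,0],[-0.002,0.002,0.135],1],[[0,0,0],[-0.002,0.002,0.135],1],[[0,0,0],[-0.002,0.002,0.135],1]])

```text
t: 8.05
ee_pos: [0.6156, -0.0817, 0.3794]
tool_rot: [-180.0, -0.0, 74.6]
contact_force: [0.4, -0.9, 0.8]
opening: 0.0005
```

Request:
play_rows(increments=[[[0,0,0],[0,-0.023,0],1],[[0,0,0],[0,-0.046,0],1],[[0,0,0],[0,-0.063,0.005],1],[[0,0,0],[0,-0.08,0.013],1],[[0,0,0],[0,-0.096,0.023],1],[[0,0,0],[0,-0.111,0.035],1],[[0,0,0],[0,-0.124,0.047],1],[[0,0,0],[0,-0.137,0.061],1]])

```text
t: 8.85
ee_pos: [0.5491, -0.0632, 0.3482]
tool_rot: [-180.0, -0.0, 74.6]
contact_force: [0.8, 2.2, 3.1]
opening: 0.0005
```

```bash
python3 - <<'E'
from h import *
s=readout.sense();R=s['ee_pos']-tcp(0,0,0);print('tip box',R@BX,R@BY,R[2],s['contact_force'])
cv2.imwrite('pics/s4.png',cv2.resize(viewer.read_camera('scene')[60:340,160:420],(520,560)))
E
```

```text
tip box -0.010261457370960616 -0.0006883482208087702 0.15818187858427246 [0.82619777 2.1825939  3.13137295]
```

View pics/s4.png

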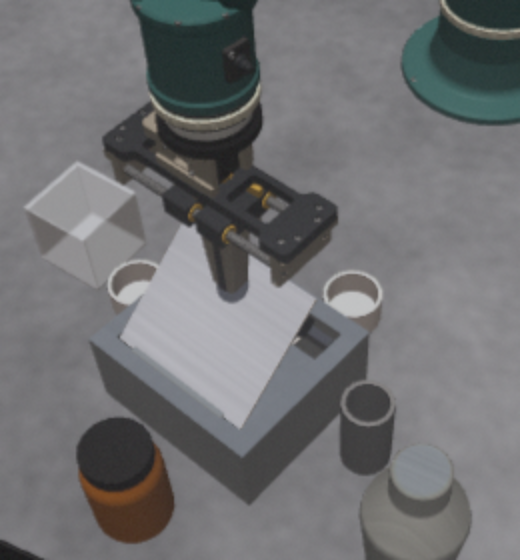

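The fingertips are on the outer face near the pad, and the cover is following them down. Continuing the arc.

Request:
play_rows(increments=[[[0,0,0],[0,-0.012,0.015],1],[[0,0,0],[0,-0.022,0.03],1],[[0,0,0],[0,-0.031,0.047],1],[[0,0,0],[0,-0.038,0.064],1],[[0,0,0],[0,-0.044,0.082],1],[[0,0,0],[0,-0.049,0.1],1],[[0,0,0],[0,-0.052,0.118],1],[[0,0,0],[0,-0.053,0.133],1]])

```text
t: 9.7
ee_pos: [0.5241, -0.0566, 0.2814]
tool_rot: [180.0, 0.0, 74.6]
contact_force: [3.0, 0.9, 3.3]
opening: 0.0008
```

```bash
python3 - <<'E'
from h import *
s=readout.sense();R=s['ee_pos']-tcp(0,0,0);print('tip box',R@BX,R@BY,R[2],s['contact_force'])
E
```

```text
tip box -0.03607998766551926 -0.0009531437780157912 0.09141256006241671 [2.98697049 0.93984681 3.34175239]
```

Request:
play_rows(increments=[[[0,0,0],[0,0.001,0.006],1],[[0,0,0],[0,0.001,0.012],1],[[0,0,0],[0,0.001,0.018],1],[[0,0,0],[0,0.001,0.022],1],[[0,0,0],[0,0.001,0.022],1],[[0,0,0],[0,0.001,0.022],1]])

```text
t: 10.3
ee_pos: [0.5244, -0.0565, 0.2719]
tool_rot: [-180.0, 0.1, 74.6]
contact_force: [-3.3, -0.1, 10.9]
opening: 0.0005
```

The cover is at the stop with 10.9 N, at the same height as the first press. Letting go.

Request:
play_rows(increments=[[[0,0,0],[0,0,-0.02],1],[[0,0,0],[0,0,-0.08],1],[[0,0,0],[0,-0.06,-0.14],1],[[0,0,0],[0,-0.14,-0.2],1],[[0,0,0],[0,-0.22,-0.26],1],[[0,0,0],[0,-0.3,-0.3],1],[[0,0,0],[0,-0.3,-0.3],1],[[0,0,0],[0,-0.3,-0.3],1]])

```text
t: 11.1
ee_pos: [0.3794, -0.0171, 0.422]
tool_rot: [179.8, 0.2, 74.6]
contact_force: [-0.1, -0.0, -1.5]
opening: 0.0006
```

Request:
play_rows(increments=[[[0,0,0],[0,0,0],1],[[0,0,0],[0,0,0],1],[[0,0,0],[0,0,0],1],[[0,0,0],[0,0,0],1],[[0,0,0],[0,0,0],1],[[0,0,0],[0,0,0],1],[[0,0,0],[0,0,0],1],[[0,0,0],[0,0,0],1]])

```text
t: 11.9
ee_pos: [0.3799, -0.0169, 0.4212]
tool_rot: [180.0, 0.0, 74.6]
contact_force: [-0.2, 1.0, 0.1]
opening: 0.0001
```

```bash
python3 - <<'E'
from h import *
print(readout.sense()['contact_force'])
cv2.imwrite('pics/s5.png',cv2.resize(viewer.read_camera('scene')[100:380,160:420],(520,560)))
E
```

```text
[-0.23840157  1.00085974  0.06846641]
```

View pics/s5.png

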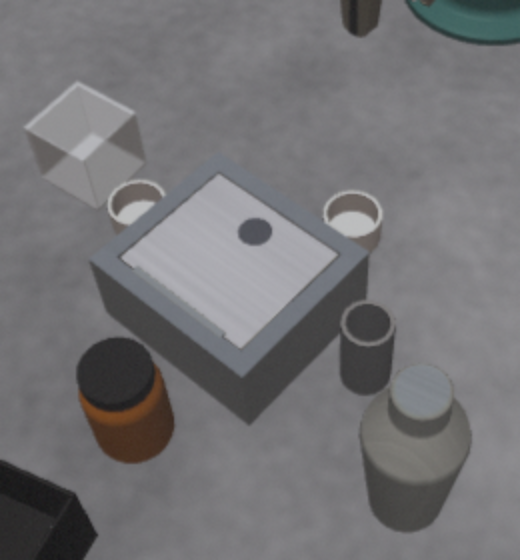

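The cover is latched level 1.6 s after release, and the bystanders stand where they did. I'll compare with the first scene picture, then hand in.

```bash
python3 - <<'E'
from h import *
from plant import bot
a=cv2.imread('pics/scene0.png')[150:380,165:400];b=viewer.read_camera('scene')[150:380,165:400]
d=cv2.absdiff(a,b).max(2);print((d>40).sum(),d.mean())
print(bot.job_done())
E
```

```text
0 1.8346901017576318
the job is handed in; nothing more can be done
None
```

The stroke counter reset is done and handed in, at about 12 s of the 56 s allowed; `job_done()` reports no verdict.

- **Opening:** I pressed the cover pad down to its stop at 16 N and backed away. A picture then showed the cover sprung fully open.
- **Reset button:** I pressed it until the force reached 13 N, above the roughly 5 N for full travel. The fingertip was then 48.4 mm above the counter, against 48 mm expected for fully down. I then lifted clear, with the cover still open. The button coming back up was not seen directly, because the fingers and then the cover hid it.
- **Closing:** I pushed the cover down along its arc from behind to the stop at 11 N and let go. A picture 1.6 s later shows it latched level.

Comparing the area around the box with the first scene picture showed no pixel changed by more than 40 grey levels. The cover is therefore back in place and no bystander moved visibly. No check failed or disagreed.

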